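# Lock the gel tray into its casting stand

## Task

With the fingertips, push the gel tray across the casting stand until its far long side lies flat against the back fence. Then push the clamp lever round past its dead point until it snaps into lock, so that the pad clamps the tray against the end wall. Do not lift or tip the tray, and leave everything else standing where it is.

Things in the scene. Friction and masses are not known exactly. Their poses are not given: they have to be found in the camera images.
- stand: Gel casting stand, fixed. Grey base plate 200 (its x) x 350 (its y) x 12 mm; origin: centre of its underside, on the table; z up. In its frame: black back fence, inner face x = +80, y -12 to 110; black end wall, gasket face y = +95; both 42 mm above the table. Aluminium clamp housing 60 x 80 mm centred at x = 40, y = -125, 36 mm high. No wall on the -x side.
- tray_home (a point): Where the tray's origin lies when the tray is pushed home and clamped: x = 40, y = 45 mm in the stand's frame, on the base plate, 12 mm above the table. The tray is pushed there towards the stand's +x; the clamp itself does the last millimetres in +y.
- tray: Gel tray, loose, 0.13 to 0.25 kg, clear floor, white long walls, black comb standing across it. 80 (its x) x 100 mm (its y); long walls at x = -40 and +40 (outer faces), 27 mm tall; ends open; comb at y = +30, its top 43 mm above the underside. Origin: centre of the underside, on the base plate. Starts 40 to 65 mm short of the fence, askew up to 0.07 rad, 3 to 7 mm from the gasket.
- lever (a joint): Lever angle, rad: 0 open (start), 1.5 locked at its stop. Vertical axis, grows counter-clockwise seen from above. At 0 it points along the stand's -x turned 0.1 rad towards +y, locked nearly along -y. A spring drives it back to 0 until the dead point at 1.2 rad; past that it snaps on to 1.5 by itself and stays. Needs up to about 9 N sideways at the grip; it drives the pad.
- lever_pivot (a point): A point on the lever's axis, at the height of the lever's centre line: x = 40, y = -125 mm in the stand's frame, 55 mm above the table.
- lever_grip (a point): Point on the centre line of the lever's black grip, 85 mm from the axis, 55 mm above the table. The lever is level; the grip is a round bar of 18 mm diameter from 53 to 115 mm from the axis, free below down to the base plate (12 mm). Push it on the side that faces the tray when open (its clockwise side).
- pad: Clamp pad: rubber-faced bar 64 mm wide (x), 22 mm high, facing the tray's -y end. Origin: middle of the rubber face, 26 mm above the table; open, the face is at y = -25 mm in the stand's frame. The lever moves it 24 mm towards +y. Sprung: presses the tray with several newtons when locked.
- rack: Bystander: loose black microtube rack, 75 x 125 x 36 mm with tube caps up to 47 mm. Origin: centre of its underside.
- tipbox: Bystander: loose grey tip box with clear lid, 82 x 122 x 68 mm. Origin: centre of its underside.
- buffer: Bystander: loose buffer bottle, 70 mm diameter, 150 mm tall. Origin: centre of its underside.
- vial: Bystander: loose amber vial, 24 mm diameter, 38 mm tall, standing on the stand's base plate beyond the end wall. Origin: centre of its underside.
- jar: Bystander: loose low white jar, 48 mm diameter, 50 mm tall, on the table near the sweep of the lever. Origin: centre of its underside.
- pipette: Bystander: loose white pipette lying flat, about 230 mm long, 24 mm high. Origin: centre of its underside.
- comb: Bystander: loose spare gel comb lying flat, 85 mm long, 6 mm thick. Origin: centre of its underside.
- spatula: Bystander: loose white spatula lying flat on the table behind the clamp, 170 mm long. Origin: centre of its underside.
There are look-alikes about, which are no part of the job. What is shaped like the tray but blue, orange or yellow is not meant.

How it is judged:
By the outcome, as a careful person would: the job done as asked, in the order asked, and still so for the second after the job is handed in, with the robot touching nothing.
It also fails if it takes over 48 s, if anything falls off the work surface, if the arm or the gripper's body presses on something with over 40 N, if the wrist force passes 120 N, or if a joint passes its speed limit or range.

## Robot

A 7-joint arm with a two-finger parallel gripper is mounted at the origin on the work surface. World frame = base frame: x ahead of the robot, y to its left, z up, the work surface at z = 0. Lengths are in m, angles in rad, forces in N, time in s.
With the tool pointing down it reaches from about 0.4 to 0.875 m from the base axis. Payload 19.3 kg.
Tool frame: the origin (TCP) lies on the centre line of the jaws, within the pads' length; the fingertips stand 14 mm ahead of it and the grasp point (between the pads) lies 5 mm behind it; x points along the fingers, y is the direction in which the jaws open and shut, and the axes are right-handed (so a half turn about x gives the same grasp; the last joint's range is limited). The gripper opens to 85 mm and grips with 20 to 120 N. Pads are 22 mm wide; open, the fingers measure 114 mm over their backs; the gripper's body (76 mm by 85 mm) begins 54 mm behind the grasp point. The pads swing forward as they close: fully open they stand 13 mm farther back than shut.
Start: joints at [-1.257, 0.521, -0.036, 1.599, 0.021, 1.021, -0.113], TCP at [0.234, 0.58, 0.245] pointing down, gripper open.
Joint ranges: [-2.91, 2.91], [-0.3, 2.13], [-1.5, 1.42], [0.17, 2.43], [-1.26, 4.41], [0.16, 1.93], [-2.52, 2.52]. Speed limits (rad/s): [1.89, 1.89, 2.39, 2.39, 3.01, 3.01, 3.01].

## Interface

Orientations are given as [roll, pitch, yaw] about the fixed x, y, z axes, in that order (R = Rz(yaw) Ry(pitch) Rx(roll)).
In Python, from workcell import monitor, optics, bot gives the robot as it stands.
- The arm moves only by the tool arm_command, never from a script. Its arguments are lists of equal length, an entry for each row: "delta_pos": the shift along the tool's x, y, z as a fraction of full scale, a list of three; "rotation": the turn, a rotation vector about the tool's x, y, z as a fraction of full scale, a list of three. In form: {"delta_pos": [[dx, dy, dz], ...], "rotation": [[wx, wy, wz], ...]}. A call has 1 to 10 rows; each row shifts and turns the pose as measured when the row begins, along the tool's axes as they then stand; what a row does not reach is not made up. Full scale, the value 1, is 30 mm for a shift and 6 degrees for a turn. A row lasts 1/10 s, in which the tool goes at most 50 mm and 8.59 degrees, less where a joint would pass 70% of its speed; a pose out of reach is approached as far as the arm can. A call with a number of a shift or a turn outside -1 to 1 is refused whole. A call with a gripper value outside its range is refused whole. "gripper" is the closure, from -1 (fully open) to 1 (shut), so that 0 is half open, set as the call begins (left out, the last holds). The fingers move at their own pace and stop on an object; "grip_force" is the grip in N (left out, the last holds). Time passes only in rows, so rows that do not move let the fingers close. It gives the time, the measured TCP pose, the force and the opening at its end, in the units of the state.
- monitor.observe(): the state, without advancing time (a new reading comes with each control period).
- optics.grab_frame(name): name is "side" or "top" or "wrist"; returns the picture (384x512x3 uint8, red, green, blue); there is no depth.
- optics.camera_params(name): a dict with "fx", "fy", "cx", "cy" (pixels), "origin" and "rotation" of the camera in the world. Camera axes: x right, y down, z forward; pixel columns grow to the right and rows downward; lengths in m; the calibration is good to about 2 mm. The wrist camera is an equidistant fisheye: a pixel r from the principal point sees the ray r / f radians off the axis. A picture is of the moment at which its call begins: read the wrist's pose just before it. camera_params takes no time and is no camera call; for the wrist camera it gives the pose at the moment of the call.
- bot.job_done(): hands the job in, once; it reports no verdict.
The state is a dict: "clock": time; "qpos": joint angles; "qd": joint speeds; "joint_efforts": joint torques, N m; "position": TCP position; "tool_rot": TCP orientation; "force": force on the tool from outside, world axes, zero at the start; "moment": the same for the moment, N m; "grip_width": finger opening in m.
Only numpy, scipy, OpenCV 4.12 (cv2) and the standard library are available. Lean on these libraries where they do the work, as an engineer would, in place of code of your own. Each camera call takes 0.05 s, during which the arm holds its last target. There are 200 camera calls.

## Working session

There is one attempt and no reset: what is moved stays moved. The work goes in short steps, Python scripts to look and compute and a tool call to move; the robot and the scene stay as the last step left them, time stands still between calls to the robot, and variables do not carry over. Pictures are saved under pics/ and viewed, about 8 in all and at most 12, crops included, and the job is handed in when it is done.

Besides the shell and the picture viewer there is one more tool, called by a JSON object that holds its "fn" and its "kwargs". arm_command: Moves the arm, as the interface text tells. Its arguments: {"type":"object","properties":{"delta_pos":{"type":"array","items":{"type":"array","items":{"type":"number"}}},"rotation":{"type":"array","items":{"type":"array","items":{"type":"number"}}},"gripper":{"type":"number"},"grip_force":{"type":"number"}},"required":["delta_pos","rotation"]}

```bash
mkdir -p pics; ls; python3 - <<'E'
from workcell import monitor, optics, bot
import cv2,json
for n in("top","side"):
    im=optics.grab_frame(n); cv2.imwrite(f"pics/{n}0.png",im[:,:,::-1])
    print({k:(v.tolist() if hasattr(v,'tolist') else v) for k,v in optics.camera_params(n).items()})
s=monitor.observe();print(s)
a=cv2.imread("pics/top0.png");cv2.imwrite("pics/top0b.png",cv2.resize(a,(800,600),interpolation=cv2.INTER_CUBIC))
E
```

```text
pics
{'fx': 468.0126987244632, 'fy': 468.0126987244632, 'cx': 245.58819022147662, 'cy': 194.37587269867814, 'origin': [0.42236754189139153, 0.04661777706200041, 1.352322830360436], 'rotation': [-3.0623254044626984, 0.008518464874334386, -1.5753200925000979]}
{'fx': 366.7283270316431, 'fy': 366.7283270316431, 'cx': 258.6159826841202, 'cy': 198.87509705616648, 'origin': [0.3533747514969014, -0.4784040971158839, 0.7699496286601512], 'rotation': [-2.473984583869047, -0.010577270900284041, -0.2918048974636045]}
{'clock': 0.1, 'qpos': array([-1.25721435,  0.52195124, -0.03633453,  1.59991197,  0.02118479,
        1.02109063, -0.11277603]), 'qd': array([ 2.00321327e-03, -8.85771683e-05, -1.12801002e-03, -2.02613491e-03,
        2.62085177e-03, -8.32148588e-05,  1.52166883e-04]), 'joint_efforts': array([ 4.00347286e-03, -9.28481412e+01,  1.98430717e+00, -3.70536089e+01,
        1.81928475e-02,  5.45511415e-03, -2.44428895e-05]), 'position': array([0.23394004, 0.57927867, 0.24479914]), 'tool_rot': array([-1.51923232,  1.56981935, -1.90300381]), 'force': array([ 0.76469567, -0.36296786,  0.21495682]), 'moment': array([ 0.02660532, -0.03327008,  0.04596609]), 'grip_width': 0.0852722674295313}
```

View pics/top0b.png

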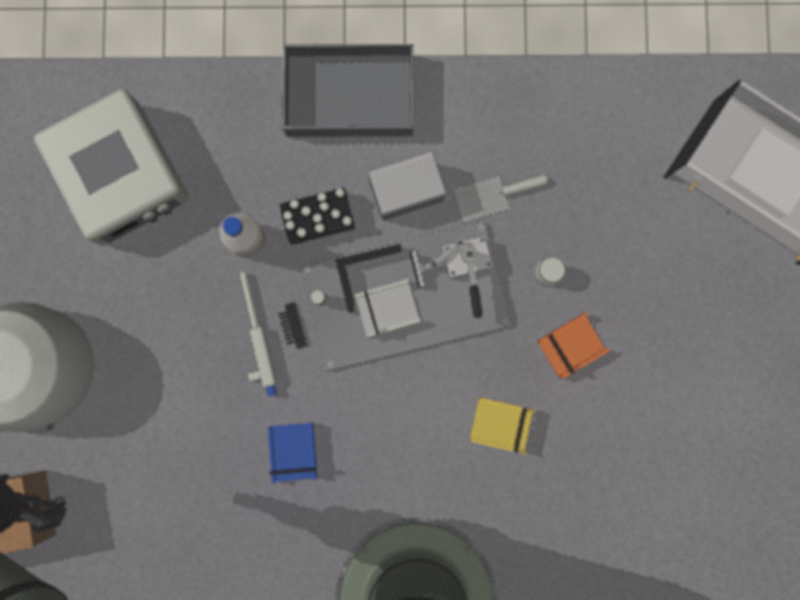

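View pics/side0.png

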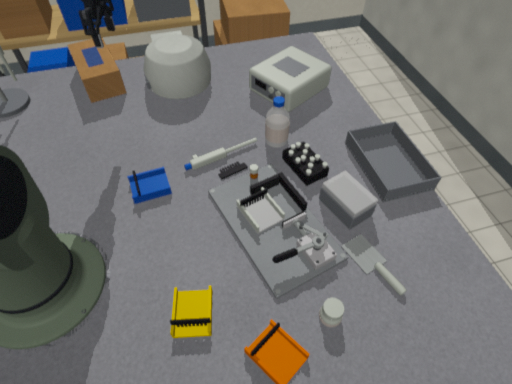

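The top view (800x600) shows these:
- Stand, spanning about (305-510, 230-370), with the fence and end wall L at (340-400, 250-310).
- White tray with a black comb at (390,307).
- Clamp at (467,257), with its black grip at (476,300).
- Vial at (318,297) and jar at (550,271).

Candidates for the tray are white (390,307), blue (293,452), yellow (502,425) and orange (573,345). The white one on the stand is the right one. Next is a close crop.

```bash
cat > h.py <<'E'
import numpy as np, cv2
from scipy.spatial.transform import Rotation as R
from workcell import monitor, optics, bot
def cam(n):
    p=optics.camera_params(n); return p,R.from_euler('xyz',p['rotation']).as_matrix(),np.array(p['origin'])
def ray(n,u,v,z):
    p,M,o=cam(n); d=M@np.array([(u-p['cx'])/p['fx'],(v-p['cy'])/p['fy'],1]); return o+d*(z-o[2])/d[2]
def proj(n,X):
    p,M,o=cam(n); c=(np.atleast_2d(X)-o)@M; return np.c_[p['fx']*c[:,0]/c[:,2]+p['cx'],p['fy']*c[:,1]/c[:,2]+p['cy']]
E
python3 - <<'E'
from h import *
a=cv2.imread("pics/top0.png")[140:245,185:345];cv2.imwrite("pics/c1.png",cv2.resize(a,(800,525),interpolation=cv2.INTER_CUBIC))
a=cv2.imread("pics/side0.png")[155:305,195:355];cv2.imwrite("pics/c2.png",cv2.resize(a,(640,600),interpolation=cv2.INTER_CUBIC))
E
```

```text
(no output)
```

View pics/c1.png

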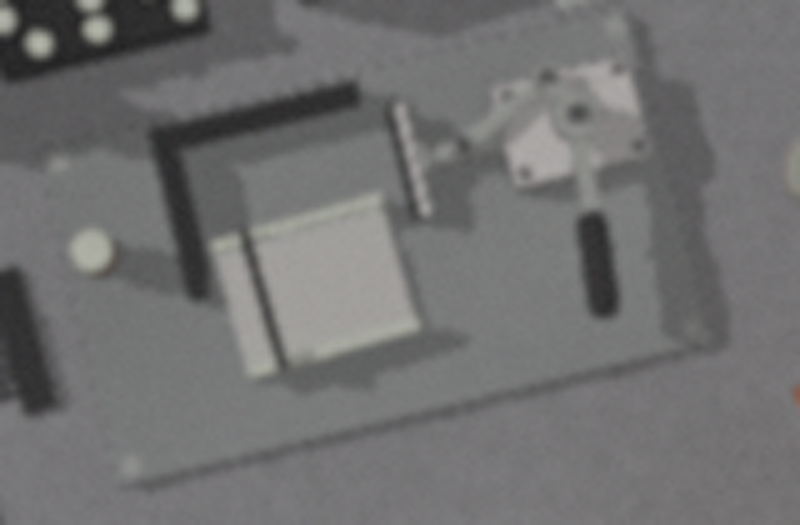

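View pics/c2.png

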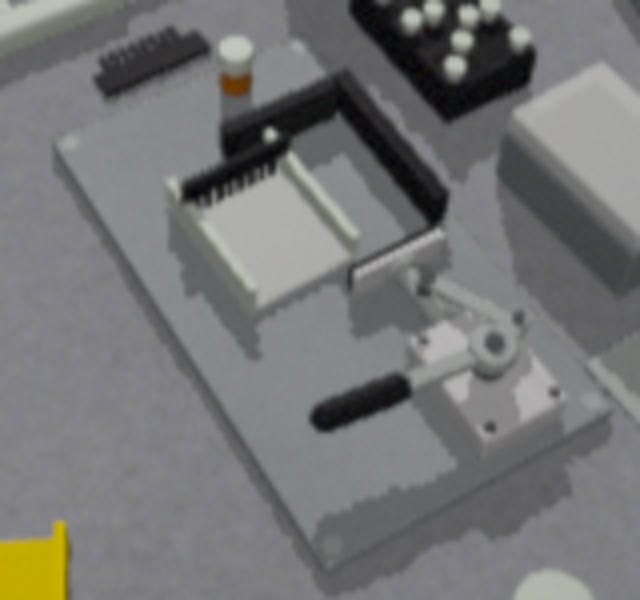

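```bash
python3 - <<'E'
from h import *
from scipy.optimize import least_squares
c1=lambda x,y:(185+x/5-.4,140+y/5-.4); c2=lambda x,y:(195+x/4-.375,155+y/4-.375)
S=[("top",c1(126,488),(-100,175,12)),("top",c1(718,347),(-100,-175,12)),("top",c1(182,147),(80,95,42)),("top",c1(359,104),(80,-12,42)),("top",c1(578,112),(40,-125,62)),
("side",c2(55,145),(-100,175,12)),("side",c2(326,560),(-100,-175,12)),("side",c2(612,407),(100,-175,12)),("side",c2(432,214),(80,-12,42))]
def W(p,X): 
    c,s=np.cos(p[2]),np.sin(p[2]); return np.array([p[0]+c*X[0]/1e3-s*X[1]/1e3,p[1]+s*X[0]/1e3+c*X[1]/1e3,X[2]/1e3])
def fit(S,p0):
    f=lambda p:np.concatenate([proj(n,W(p,X))[0]-uv for n,uv,X in S])
    r=least_squares(f,p0,loss='soft_l1'); print(r.x, np.round(r.fun.reshape(-1,2),1).tolist()); return r.x
st=fit(S,[.6,0,.2])
T=[("top",c1(248,380),(-40,50,39)),("top",c1(420,328),(-40,-50,39)),("top",c1(210,242),(40,50,39)),("top",c1(381,193),(40,-50,39)),
("side",c2(168,182),(-40,50,39)),("side",c2(255,303),(-40,-50,39)),("side",c2(357,240),(40,-50,39))]
t=fit(T,[st[0],st[1],st[2]])
np.save("st.npy",st);np.save("t.npy",t)
c,s=np.cos(st[2]),np.sin(st[2]);M=np.array([[c,s],[-s,c]])
print("tray in stand",M@(t[:2]-st[:2])*1e3,t[2]-st[2])
g=lambda n,uv,z:print(n,z,M@(ray(n,*uv,z)[:2]-st[:2])*1e3)
g("top",c1(604,317),.055);g("side",c2(322,418),.055);g("top",c1(208,293),.042)
g("top",c1(92,250),.050);g("top",(550*.64,271*.64),.05)
for X in [(40,45,12),(40,-125,55),(-45,-117,55),(-100,0,12)]: print(X,W(st,X))
E
```

```text
[0.54537487 0.01499894 0.24226577] [[-0.2, 0.2], [0.0, -1.6], [-0.0, -0.5], [1.3, -1.2], [0.6, 0.1], [-2.5, -1.1], [-0.5, 2.3], [-0.1, -0.3], [-0.4, -4.0]]
[0.52120118 0.04918933 0.28669529] [[1.3, -0.5], [1.0, -0.4], [0.8, -0.1], [0.6, -0.5], [-1.5, -0.6], [-1.8, -3.1], [-0.1, -2.0]]
tray in stand [-15.2653683   38.99126297] 0.04442951797609984
top 0.055 [ -73.10542341 -109.24488112]
side 0.055 [ -65.79965324 -115.05199763]
top 0.042 [ -5.27876257 101.01556256]
top 0.05 [ 33.35592264 157.87047043]
top 0.05 [ -24.74156235 -257.13228123]
(40, 45, 12) [0.57341112 0.06828091 0.012     ]
(40, -125, 55) [ 0.6141946  -0.09675456  0.055     ]
(-45, -117, 55) [ 0.52975764 -0.10937993  0.055     ]
(-100, 0, 12) [ 0.44829518 -0.00899135  0.012     ]
```

```bash
cat >> h.py <<'E'
st=np.load("st.npy")
c,s=np.cos(st[2]),np.sin(st[2]);Ms=np.array([[c,-s,0],[s,c,0],[0,0,1]]);O=np.array([st[0],st[1],0])
S2W=lambda X:O+Ms@np.array(X)/1e3
W2S=lambda P:Ms.T@(np.array(P)-O)*1e3
def plan(targets):
    o=monitor.observe(); T=R.from_euler('xyz',o['tool_rot']).as_matrix(); p=o['position']
    print("t",o['clock'],"tcp stand",W2S(p).round(1),"F stand",(Ms.T@o['force']).round(1),"w",round(o['grip_width'],4))
    A=Ms.T@T; print("tool axes in stand (cols)\n",A.round(3))
    # rotation to nearest: x down, y along +-stand y
    sg=np.sign(A[1,1]) or 1; D=np.array([[0,0,sg],[0,sg,0],[-1,0,0]],float).T if 0 else np.column_stack([[0,0,-1],[0,sg,0],np.cross([0,0,-1],[0,sg,0])])
    rv=R.from_matrix(A.T@D).as_rotvec(degrees=True); print("rot needed, full-scale units",(rv/6).round(3))
    for X in targets:
        P=S2W(X); d=(P-p)/.03; print(X,"in current axes",(T.T@d).round(3),"in aligned axes",(D.T@(Ms.T@d)).round(3),'r',np.hypot(*P[:2]).round(3)); p=P
E
python3 - <<'E'
from h import *
plan([(-85,39,150),(-85,39,45)])
E
```

```text
t 0.1 tcp stand [-167.   622.5  244.8] F stand [ 0.7 -0.5  0.2] w 0.0853
tool axes in stand (cols)
 [[-0.001  0.586  0.81 ]
 [-0.001  0.81  -0.586]
 [-1.    -0.001  0.   ]]
rot needed, full-scale units [-5.978e+00 -2.000e-03  9.000e-03]
(-85, 39, 150) in current axes [  3.174 -14.158  13.611] in aligned axes [  3.16  -19.451   2.732] r 0.455
(-85, 39, 45) in current axes [ 3.5e+00  3.0e-03 -0.0e+00] in aligned axes [3.5 0.  0. ] r 0.455
```

{"fn": "arm_command", "kwargs": {"delta_pos": [[0,0,0],[0,0,0],[0,0,0],[0,0,0],[0,0,0],[0,0,0],[0,-0.5,0],[0,-1,0.1],[0,-1,0.1],[0,-1,0.1]], "rotation": [[-1,0,0],[-1,0,0],[-1,0,0],[-1,0,0],[-1,0,0],[-1,0,0],[-0.3,0,0],[0,0,0],[0,0,0],[0,0,0]], "gripper": -0.2}}

```text
clock: 1.1
position: [0.2711, 0.4798, 0.2409]
tool_rot: [-2.463, 1.563, -2.153]
force: [-0.2, -0.1, 0.7]
grip_width: 0.0511
```

{"fn": "arm_command", "kwargs": {"delta_pos": [[0,-1,0.1],[0,-1,0.1],[0,-1,0.1],[0,-1,0.1],[0,-1,0.1],[0,-1,0.1],[0,-1,0.1],[0,-1,0.2],[0,-1,0.2],[0,-1,0.2]], "rotation": [[0,0,0],[0,0,0],[0,0,0],[0,0,0],[0,0,0],[0,0,0],[0,0,0],[0,0,0],[0,0,0],[0,0,0]]}}

```text
clock: 2.1
position: [0.4024, 0.1927, 0.2411]
tool_rot: [-2.479, 1.56, -2.168]
force: [-0.1, 0.9, 0.9]
grip_width: 0.0512
```

```bash
python3 - <<'E'
from h import *
plan([(-85,39,100),(-85,39,45)])
E
```

```text
t 2.1 tcp stand [-96.2 206.8 241.1] F stand [0.1 0.9 0.9] w 0.0512
tool axes in stand (cols)
 [[-0.008 -0.068  0.998]
 [-0.007  0.998  0.068]
 [-1.    -0.007 -0.009]]
rot needed, full-scale units [ 0.651 -0.08   0.067]
(-85, 39, 100) in current axes [ 4.74  -5.575  0.031] in aligned axes [ 4.702 -5.595  0.372] r 0.455
(-85, 39, 45) in current axes [1.833 0.012 0.016] in aligned axes [1.833 0.    0.   ] r 0.455
```

{"fn": "arm_command", "kwargs": {"delta_pos": [[0,-1,0],[0,-1,0],[0,-1,0],[0.8,-1,0.1],[1,-1,0.1],[1,-0.6,0.1],[1,0,0],[1,0,0],[0.1,0,0],[0,0,0]], "rotation": [[0.4,-0.08,0.07],[0.25,0,0],[0,0,0],[0,0,0],[0,0,0],[0,0,0],[0,0,0],[0,0,0],[0,0,0],[0,0,0]]}}

```text
clock: 3.1
position: [0.4571, 0.0209, 0.09]
tool_rot: [-0.274, 1.568, -0.041]
force: [-0.0, 0.4, 0.4]
grip_width: 0.051
```

```bash
python3 - <<'E'
from h import *
n=optics.grab_frame
plan([(-85,39,50),(-85,39,35)])
for k,(u0,v0) in {"side":(170,120),"top":(190,150)}.items():
    a=n(k)[v0:v0+140,u0:u0+100,::-1];cv2.imwrite(f"pics/a_{k}.png",cv2.resize(a,(400,560),interpolation=cv2.INTER_CUBIC))
cv2.imwrite("pics/a.png",np.hstack([cv2.imread("pics/a_side.png"),cv2.imread("pics/a_top.png")]))
E
```

```text
t 3.1 tcp stand [-84.3  26.9  90. ] F stand [0.  0.4 0.4] w 0.051
tool axes in stand (cols)
 [[ 0.002  0.01   1.   ]
 [-0.001  1.    -0.01 ]
 [-1.    -0.001  0.002]]
rot needed, full-scale units [-0.091  0.022  0.006]
(-85, 39, 50) in current axes [ 1.332  0.403 -0.03 ] in aligned axes [ 1.332  0.402 -0.023] r 0.455
(-85, 39, 35) in current axes [ 0.5    0.    -0.001] in aligned axes [0.5 0.  0. ] r 0.455
```

View pics/a.png

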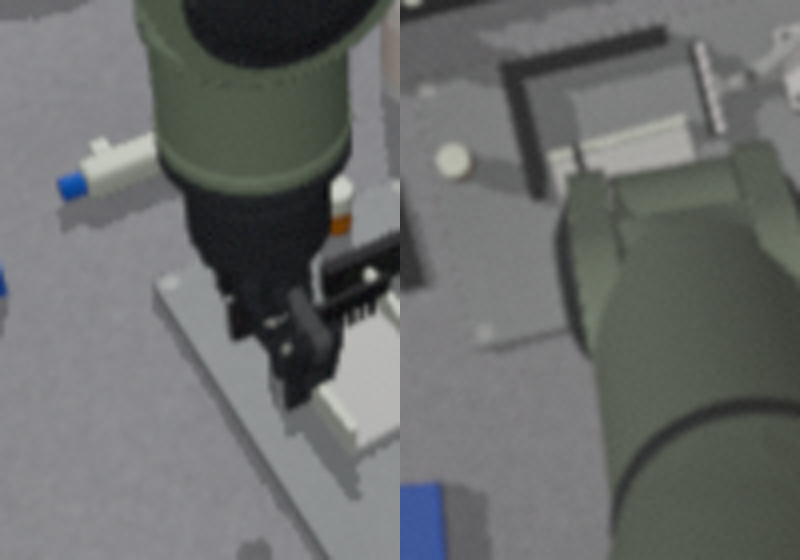

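The side view shows the finger tips at crop pixel (290,405), hovering just short of the tray's near wall. The stand and tray have not moved. Now I lower the fingers in small steps, watching the force.

{"fn": "arm_command", "kwargs": {"delta_pos": [[0.4,0.2,0],[0.5,0.2,0],[0.5,0,0],[0.1,0,0],[0.1,0,0],[0.1,0,0],[0,0,0]], "rotation": [[-0.09,0,0],[0,0,0],[0,0,0],[0,0,0],[0,0,0],[0,0,0],[0,0,0]]}}

```text
clock: 3.9
position: [0.4581, 0.0365, 0.0421]
tool_rot: [-0.046, 1.556, 0.201]
force: [0.4, 0.8, -0.4]
grip_width: 0.0512
```

```bash
python3 - <<'E'
from h import *
plan([(-85,39,35),(-66,39,35),(-11,39,35)])
a=optics.grab_frame("side")[170:270,190:290,::-1];cv2.imwrite("pics/b.png",cv2.resize(a,(600,600),interpolation=cv2.INTER_CUBIC))
o=monitor.observe()
for dy in(-40,-25,25,40): print(dy,proj("side",S2W(W2S(o['position'])+[11,dy,-14]))*6-np.array([190,170])*6)
E
```

```text
t 3.9 tcp stand [-79.5  41.8  42.1] F stand [ 0.6  0.7 -0.4] w 0.0512
tool axes in stand (cols)
 [[ 0.014 -0.005  1.   ]
 [-0.001  1.     0.005]
 [-1.    -0.001  0.014]]
rot needed, full-scale units [0.045 0.137 0.006]
(-85, 39, 35) in current axes [ 0.232 -0.093 -0.186] in aligned axes [ 0.235 -0.094 -0.182] r 0.455
(-66, 39, 35) in current axes [ 0.009 -0.003  0.633] in aligned axes [0.    0.    0.633] r 0.473
(-11, 39, 35) in current axes [ 0.026 -0.009  1.833] in aligned axes [ 0.    -0.     1.833] r 0.528
-40 [[347.94382779 348.53544644]]
-25 [[329.76490541 321.97224235]]
25 [[271.42502582 236.7254881 ]]
40 [[254.56925831 212.09568974]]
```

View pics/b.png

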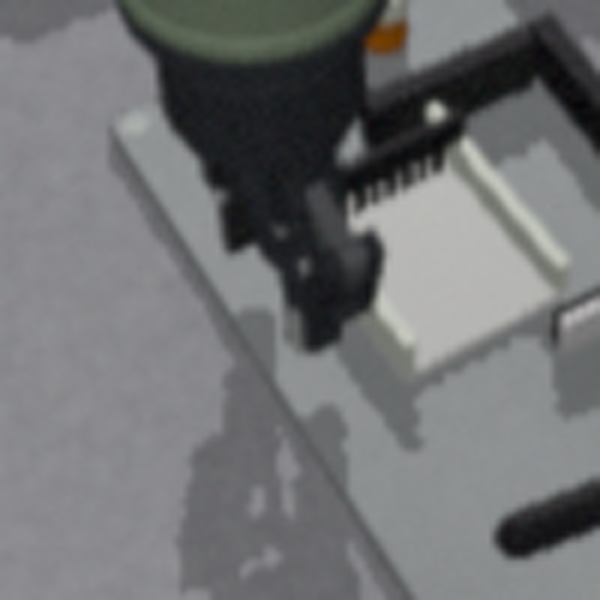

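Fingertips are at b.png (320,350), close to where the calibration puts them and still above the plate. I lower them about 9 mm, then push in small steps.

{"fn": "arm_command", "kwargs": {"delta_pos": [[0.15,-0.05,0],[0.12,0,0],[0.08,0,0],[0,0,0]], "rotation": [[0.04,0.13,0],[0,0,0],[0,0,0],[0,0,0]]}}

```text
clock: 4.35
position: [0.4592, 0.0348, 0.0315]
tool_rot: [-0.651, 1.57, -0.409]
force: [0.2, -0.0, -0.6]
grip_width: 0.0514
```

{"fn": "arm_command", "kwargs": {"delta_pos": [[0,0,0.15],[0,0,0.15],[0,0,0.15],[0,0,0.15],[0,0,0.15],[0,0,0.15]], "rotation": [[0,0,0],[0,0,0],[0,0,0],[0,0,0],[0,0,0],[0,0,0]]}}

```text
clock: 4.95
position: [0.4873, 0.0417, 0.0316]
tool_rot: [-1.205, 1.57, -0.963]
force: [-1.7, -0.6, -0.3]
grip_width: 0.0512
```

```bash
python3 - <<'E'
from h import *
plan([(-11,39,32)])
E
```

```text
t 4.95 tcp stand [-50.   39.8  31.6] F stand [-1.8 -0.2 -0.3] w 0.0512
tool axes in stand (cols)
 [[ 0.     0.001  1.   ]
 [-0.001  1.    -0.001]
 [-1.    -0.001  0.   ]]
rot needed, full-scale units [-0.005  0.003  0.007]
(-11, 39, 32) in current axes [-0.013 -0.027  1.301] in aligned axes [-0.014 -0.028  1.301] r 0.528
```

{"fn": "arm_command", "kwargs": {"delta_pos": [[0,0,0.15],[0,0,0.15],[0,0,0.15],[0,0,0.15],[0,0,0.12],[0,0,0.1]], "rotation": [[0,0,0],[0,0,0],[0,0,0],[0,0,0],[0,0,0],[0,0,0]]}}

```text
clock: 5.55
position: [0.5132, 0.048, 0.0316]
tool_rot: [-1.787, 1.57, -1.546]
force: [-1.8, 0.5, 2.0]
grip_width: 0.0512
```

{"fn": "arm_command", "kwargs": {"delta_pos": [[0,0,0.1],[0,0,0.1],[0,0,0.1]], "rotation": [[0,0,0],[0,0,0],[0,0,0]]}}

```text
clock: 5.85
position: [0.5226, 0.0503, 0.0316]
tool_rot: [-2.131, 1.57, -1.889]
force: [-1.5, -0.3, 0.8]
grip_width: 0.0517
```

```bash
python3 - <<'E'
from h import *
plan([(-11,39,32)])
E
```

```text
t 5.85 tcp stand [-13.7  39.8  31.6] F stand [-1.6  0.1  0.8] w 0.0517
tool axes in stand (cols)
 [[-0.     0.001  1.   ]
 [-0.001  1.    -0.001]
 [-1.    -0.001 -0.   ]]
rot needed, full-scale units [-0.005 -0.005  0.007]
(-11, 39, 32) in current axes [-0.014 -0.026  0.089] in aligned axes [-0.014 -0.026  0.089] r 0.528
```

{"fn": "arm_command", "kwargs": {"delta_pos": [[0,0,0.08],[0,0,0.08],[0,0,0.08]], "rotation": [[0,0,0],[0,0,0],[0,0,0]]}}

```text
clock: 6.15
position: [0.528, 0.0518, 0.0312]
tool_rot: [-3.046, 1.566, -2.804]
force: [-23.4, -3.2, 15.6]
grip_width: 0.0513
```

{"fn": "arm_command", "kwargs": {"delta_pos": [[0,0,0.08],[0,0,0.08]], "rotation": [[0,0,0],[0,0,0]]}}

```text
clock: 6.35
position: [0.5278, 0.0517, 0.0304]
tool_rot: [-3.125, 1.555, -2.885]
force: [-15.1, -2.3, 10.4]
grip_width: 0.0512
```

Contact with the fence: the force jumped and the motion stopped. I back off and look.

{"fn": "arm_command", "kwargs": {"delta_pos": [[0,0,-0.2],[0,0,-0.3],[-0.3,0,-0.6],[-1,0,-0.8],[-1,0,-0.5],[-1,0,0],[-1,0,0],[0,-1,0],[0,-1,0],[0,-1,0]], "rotation": [[0,0,0],[0,0,0],[0,0,0],[0,0,0],[0,0,0],[0,0,0],[0,0,0],[0,0,0],[0,0,0],[0,0,0]], "gripper": 1}}

```text
clock: 7.35
position: [0.4769, -0.0524, 0.1661]
tool_rot: [-3.137, 1.561, -2.889]
force: [-0.1, 1.0, 0.1]
grip_width: -0.0
```

```bash
python3 - <<'E'
from h import *
plan([(-40,-40,110),(-40,-75,110),(-40,-75,54)])
a=optics.grab_frame("side")[155:305,195:355,::-1]
b=optics.grab_frame("top")[140:245,185:345,::-1]
cv2.imwrite("pics/d.png",np.vstack([cv2.resize(a,(480,300),interpolation=cv2.INTER_CUBIC) if 0 else cv2.resize(a[:100],(480,300),interpolation=cv2.INTER_CUBIC),cv2.resize(b[:100],(480,300),interpolation=cv2.INTER_CUBIC)]))
E
```

```text
t 7.35 tcp stand [-82.7 -49.  166.1] F stand [0.2 1.  0.1] w -0.0
tool axes in stand (cols)
 [[-0.009 -0.006  1.   ]
 [-0.     1.     0.006]
 [-1.    -0.    -0.009]]
rot needed, full-scale units [ 0.055 -0.089  0.001]
(-40, -40, 110) in current axes [1.856 0.291 1.442] in aligned axes [1.869 0.299 1.423] r 0.517
(-40, -75, 110) in current axes [ 0.    -1.167 -0.007] in aligned axes [ 0.    -1.167  0.   ] r 0.529
(-40, -75, 54) in current axes [1.867 0.    0.017] in aligned axes [1.867 0.    0.   ] r 0.529
```

View pics/d.png

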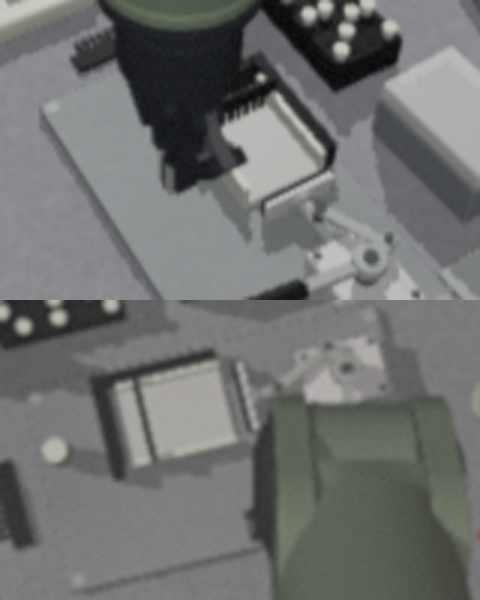

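Top and side views: the tray's far wall lies parallel along the fence inner face, the comb is standing, and nothing else has moved. Now the lever: I position the closed fingers between pad and grip.

{"fn": "arm_command", "kwargs": {"delta_pos": [[0.5,0,0.8],[1,-0.4,0.8],[1,-0.5,0],[1,0,0],[0.4,0,0],[0.1,0,0],[0,0,0]], "rotation": [[0.05,-0.09,0],[0,0,0],[0,0,0],[0,0,0],[0,0,0],[0,0,0],[0,0,0]]}}

```text
clock: 8.15
position: [0.5318, -0.0686, 0.0433]
tool_rot: [-0.241, 1.564, -0.004]
force: [-0.1, -0.1, 0.2]
grip_width: 0.0004
```

```bash
python3 - <<'E'
from h import *
plan([(-35,-75,47)])
prev=None
for th in np.arange(0,1.45,.1):
    f=np.pi-.1+th; d=np.array([np.cos(f),np.sin(f)]); n=np.array([np.sin(f),-np.cos(f)])
    h=14.5*abs(n[1])+9*abs(n[0]); P=np.array([40,-125])+75*d+(9+h)*n
    print(round(th,1),P.round(1),"" if prev is None else ("dy,dz units",((P-prev)/30)[::-1].round(2))); prev=P
E
```

```text
t 8.15 tcp stand [-33.2 -77.9  43.3] F stand [-0.1 -0.1  0.2] w 0.0004
tool axes in stand (cols)
 [[ 0.006  0.006  1.   ]
 [-0.002  1.    -0.006]
 [-1.    -0.002  0.006]]
rot needed, full-scale units [-0.053  0.059  0.015]
(-35, -75, 47) in current axes [-0.125  0.096 -0.059] in aligned axes [-0.125  0.097 -0.059] r 0.534
0.0 [-32.2 -93.3] 
0.1 [ -35.  -101.5] ('dy,dz units', array([-0.27, -0.09]))
0.2 [ -37.1 -108.3] ('dy,dz units', array([-0.23, -0.07]))
0.3 [ -38.5 -115.4] ('dy,dz units', array([-0.24, -0.05]))
0.4 [ -39.2 -122.8] ('dy,dz units', array([-0.25, -0.02]))
0.5 [ -39.1 -130.4] ('dy,dz units', array([-0.25,  0.  ]))
0.6 [ -38.3 -138.1] ('dy,dz units', array([-0.26,  0.03]))
0.7 [ -36.6 -145.8] ('dy,dz units', array([-0.26,  0.06]))
0.8 [ -34.  -153.5] ('dy,dz units', array([-0.26,  0.09]))
0.9 [ -30.6 -161. ] ('dy,dz units', array([-0.25,  0.12]))
1.0 [ -26.3 -168.2] ('dy,dz units', array([-0.24,  0.14]))
1.1 [ -21.1 -174.9] ('dy,dz units', array([-0.23,  0.17]))
1.2 [ -15.1 -181.1] ('dy,dz units', array([-0.21,  0.2 ]))
1.3 [  -8.3 -186.7] ('dy,dz units', array([-0.19,  0.23]))
1.4 [  -0.8 -191.5] ('dy,dz units', array([-0.16,  0.25]))
```

{"fn": "arm_command", "kwargs": {"delta_pos": [[0,-0.25,0],[0,-0.25,0],[0,-0.2,-0.05],[0,-0.2,-0.05]], "rotation": [[0,0,0],[0,0,0],[0,0,0],[0,0,0]]}}

```text
clock: 8.55
position: [0.5373, -0.0964, 0.047]
tool_rot: [-0.221, 1.559, 0.018]
force: [1.1, 3.8, -0.7]
grip_width: 0.0003
```

```bash
python3 - <<'E'
from h import *
plan([(-39,-115,45)])
E
```

```text
t 8.55 tcp stand [ -34.6 -106.2   47. ] F stand [ 2.   3.4 -0.7] w 0.0003
tool axes in stand (cols)
 [[ 0.011  0.004  1.   ]
 [-0.003  1.    -0.004]
 [-1.    -0.003  0.011]]
rot needed, full-scale units [-0.035  0.106  0.024]
(-39, -115, 45) in current axes [ 0.065 -0.293 -0.148] in aligned axes [ 0.066 -0.293 -0.148] r 0.546
```

{"fn": "arm_command", "kwargs": {"delta_pos": [[0.1,-0.25,-0.12],[0.05,-0.25,-0.05],[0.02,-0.25,0],[0.02,-0.25,0.0],[0.02,-0.25,0.03]], "rotation": [[0,0.08,0],[0,0,0],[0,0,0],[0,0,0],[0,0,0]]}}

```text
clock: 9.05
position: [0.5425, -0.1335, 0.0413]
tool_rot: [0.42, 1.567, 0.661]
force: [-0.9, 9.1, 1.9]
grip_width: -0.0001
```

```bash
python3 - <<'E'
from h import *
plan([(-31,-160,45)])
E
```

```text
t 9.05 tcp stand [ -38.4 -143.4   41.3] F stand [1.3 9.1 1.9] w -0.0001
tool axes in stand (cols)
 [[ 0.003  0.001  1.   ]
 [ 0.002  1.    -0.001]
 [-1.     0.002  0.003]]
rot needed, full-scale units [-0.009  0.032 -0.014]
(-31, -160, 45) in current axes [-0.124 -0.552  0.247] in aligned axes [-0.124 -0.552  0.246] r 0.573
```

{"fn": "arm_command", "kwargs": {"delta_pos": [[-0.05,-0.26,0.1],[-0.03,-0.26,0.12],[0,-0.25,0.12],[0,-0.25,0.15],[0,-0.23,0.18]], "rotation": [[0,0,0],[0,0,0],[0,0,0],[0,0,0],[0,0,0]]}}

```text
clock: 9.55
position: [0.5673, -0.1648, 0.0417]
tool_rot: [2.109, 1.56, 2.352]
force: [-2.2, 3.1, 0.1]
grip_width: 0.0
```

```bash
python3 - <<'E'
from h import *
plan([(-15,-181,45),(-8,-187,45)])
E
```

```text
t 9.55 tcp stand [ -21.8 -179.8   41.7] F stand [-1.4  3.6  0.1] w 0.0
tool axes in stand (cols)
 [[-0.005 -0.001  1.   ]
 [ 0.009  1.     0.001]
 [-1.     0.009 -0.005]]
rot needed, full-scale units [ 0.005 -0.052 -0.086]
(-15, -181, 45) in current axes [-0.113 -0.038  0.226] in aligned axes [-0.111 -0.039  0.227] r 0.597
(-8, -187, 45) in current axes [-0.003 -0.2    0.233] in aligned axes [ 0.    -0.2    0.233] r 0.606
```

{"fn": "arm_command", "kwargs": {"delta_pos": [[-0.05,-0.15,0.22],[0,-0.2,0.22],[0,-0.15,0.22],[0,0,0]], "rotation": [[0,0,-0.08],[0,0,0],[0,0,0],[0,0,0]]}}

```text
clock: 9.95
position: [0.5921, -0.1777, 0.0431]
tool_rot: [-2.889, 1.565, -2.648]
force: [-0.3, -0.3, -0.1]
grip_width: -0.0
```

```bash
python3 - <<'E'
from h import *
plan([(-30,-185,45)])
a=optics.grab_frame("side")[155:305,195:355,::-1]
cv2.imwrite("pics/e.png",cv2.resize(a,(640,600),interpolation=cv2.INTER_CUBIC))
E
```

```text
t 9.95 tcp stand [  -0.9 -198.3   43.1] F stand [-0.4 -0.2 -0.1] w -0.0
tool axes in stand (cols)
 [[-0.006  0.001  1.   ]
 [-0.001  1.    -0.001]
 [-1.    -0.001 -0.006]]
rot needed, full-scale units [-0.012 -0.054  0.014]
(-30, -185, 45) in current axes [-0.059  0.442 -0.972] in aligned axes [-0.064  0.444 -0.971] r 0.586
```

View pics/e.png

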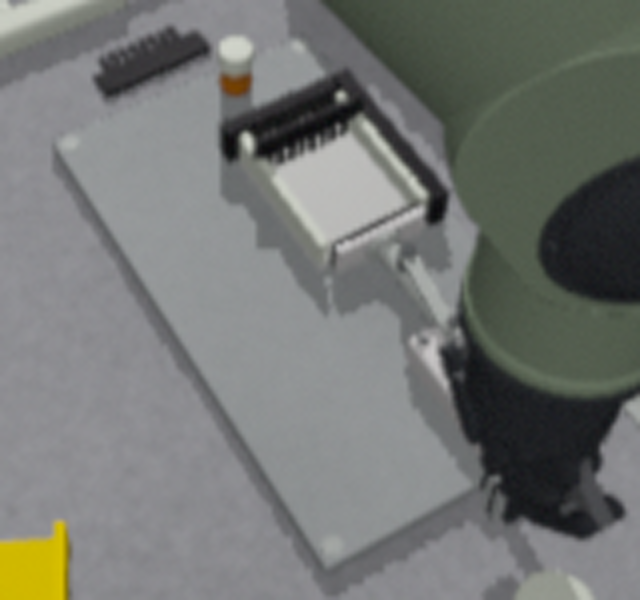

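The force is gone and the pad (e.png 380,235) sits against the tray's end, with the tray up against the end wall, so the lever has snapped. I move off it (-x, +y), then up and away.

{"fn": "arm_command", "kwargs": {"delta_pos": [[0,0.2,-0.5],[0,0.3,-0.6],[-0.5,0.2,-0.4],[-1,0,0],[-1,0,0],[-1,0,0],[-1,0,-0.5],[-1,0,-1],[0,0,-1],[0,0,0]], "rotation": [[0,0,0],[0,0,0],[0,0,0],[0,0,0],[0,0,0],[0,0,0],[0,0,0],[0,0,0],[0,0,0],[0,0,0]]}}

```text
clock: 11.0
position: [0.4641, -0.184, 0.2147]
tool_rot: [-3.061, 1.563, -2.818]
force: [0.1, -0.6, -0.4]
grip_width: 0.0002
```

{"fn": "arm_command", "kwargs": {"delta_pos": [[0,-1,0],[0,-1,0],[0,-1,0],[0,-1,0],[0,-1,0],[0,-1,0],[0,-1,0],[0,0,0]], "rotation": [[0,0,0],[0,0,0],[0,0,0],[0,0,0],[0,0,0],[0,0,0],[0,0,0],[0,0,0]]}}

```text
clock: 11.8
position: [0.5175, -0.3932, 0.2149]
tool_rot: [-2.996, 1.565, -2.748]
force: [-1.5, 0.7, -0.3]
grip_width: 0.0
```

```bash
python3 - <<'E'
from h import *
plan([])
a=optics.grab_frame("top")[:,:,::-1]; cv2.imwrite("pics/top1.png",a)
b=optics.grab_frame("side")[155:305,195:355,::-1]
cv2.imwrite("pics/f.png",np.vstack([cv2.resize(a[110:260,130:380],(600,360),interpolation=cv2.INTER_CUBIC),cv2.resize(b[:100],(600,240),interpolation=cv2.INTER_CUBIC)[:,:600]]))
d=np.abs(a.astype(int)-cv2.imread("pics/top0.png")).max(2)>40
n,l,s,c=cv2.connectedComponentsWithStats(d.astype(np.uint8))
print([(r[:5].tolist()) for r in s[1:] if r[4]>15])
E
```

```text
t 11.8 tcp stand [-125.  -389.6  214.9] F stand [-1.3  1.1 -0.3] w 0.0
tool axes in stand (cols)
 [[-0.006 -0.006  1.   ]
 [-0.001  1.     0.006]
 [-1.    -0.001 -0.006]]
rot needed, full-scale units [ 0.056 -0.055  0.008]
[[349, 135, 163, 249, 12329], [322, 158, 19, 6, 101], [229, 160, 28, 54, 466], [264, 161, 4, 10, 16], [501, 160, 3, 8, 17], [220, 167, 10, 29, 121], [289, 167, 6, 4, 19], [238, 179, 27, 28, 243], [301, 183, 8, 20, 116], [416, 191, 6, 4, 18], [247, 198, 21, 13, 84], [468, 231, 9, 9, 24], [476, 270, 8, 7, 20], [0, 303, 19, 38, 441], [33, 321, 9, 15, 93], [0, 353, 43, 31, 697]]
```

View pics/f.png

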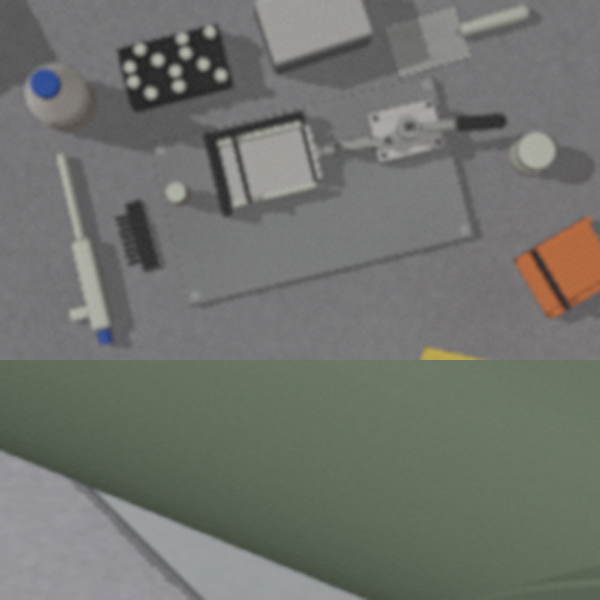

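```bash
python3 - <<'E'
from h import *
for n,(u,v) in {"pivot":(409,127),"tip":(505,121)}.items(): print(n,W2S(ray("top",130+u/2.4,110+v/2.4,.055)).round(1))
b=cv2.imread("pics/top1.png")[150:210,205:285];cv2.imwrite("pics/g.png",cv2.resize(b,(800,600),interpolation=cv2.INTER_CUBIC))
E
```

```text
pivot [  38.8 -124.3   55. ]
tip [  18.2 -234.2   55. ]
```

View pics/g.png

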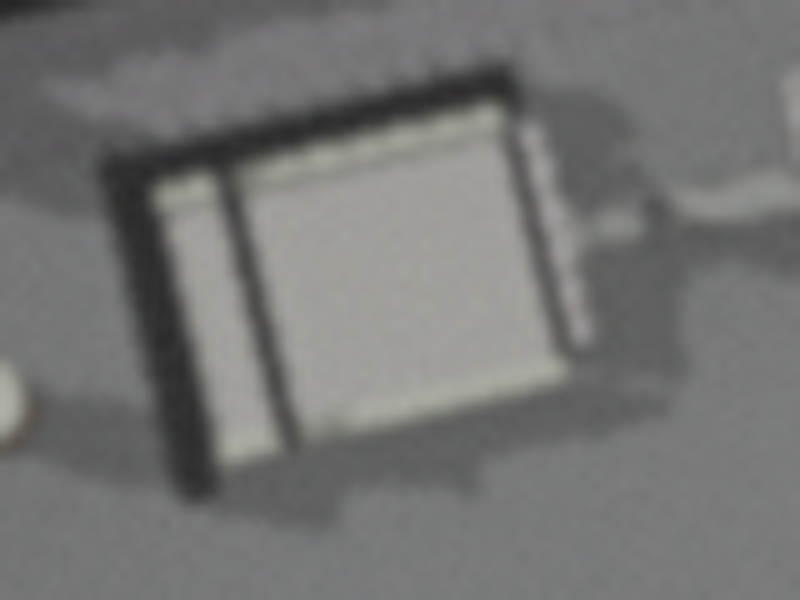

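The tray's far wall lies flush along the fence, from (150,185) to (505,105). Its end meets the gasket wall and the pad presses on the other end. The lever measures about 1.48 rad, so it is locked. I hand in.

```bash
python3 -c "
from workcell import bot
print(bot.job_done())"
```

```text
the job is handed in; nothing more can be done
None
```

The tray is home and clamped, and I handed the job in at about 12 s of the 48 s allowed.

**What I did:**
- I pushed the tray with two spread fingertips, held low, square across the stand until it met the fence. The force rose to about 23 N there and I stopped.
- I then pushed the lever with the closed fingers, which took at most about 9 N. Past the dead point the force dropped to zero. I then drew the arm clear.

**Last checks:**
- **Tray:** The final top view shows the tray's far side flush along the fence, its end against the gasket, and the pad on the other end.
- **Lever:** It measured about 1.48 rad, against 1.5 at its stop.
- **Bystanders:** In the top view they look unmoved.

**Less certain:**
- The last side picture was blocked by the arm, so the final state rests on the top view and an earlier side view.
- A few side-camera points in the first pose fit were off by up to 4 pixels.
- While pressing on the fence there was about 15 N of vertical force on the tool. The pictures afterwards show no tipping of the tray.

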